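Seat a sample block with a trigger bar clamp

ROBOT

A 6-joint arm with a two-finger parallel gripper is mounted at the origin on the work surface. World frame = base frame: x ahead of the robot, y to its left, z up, the work surface at z = 0. Lengths are in m, angles in rad, forces in N, time in s.
With the tool pointing down it reaches from about 0.225 to 0.875 m from the base axis. Payload 3.4 kg.
Tool frame: the origin (TCP) lies between the finger pads; the fingertips stand 8 mm ahead of it and the grasp point (between the pads) lies 11 mm behind it; z points along the fingers, y is the line along which they close (so a half turn about z gives the same grasp; the last joint's range is limited). The gripper opens to 85 mm and grips with 20 to 120 N. Pads are 22 mm wide; open, the fingers measure 114 mm over their backs; the gripper's body (76 mm by 85 mm) begins 54 mm behind the grasp point. The pads swing forward as they close: fully open they stand 13 mm farther back than shut.
Start: joints at [1.108, 0.276, 1.505, -0, 1.361, -0.121], TCP at [0.193, 0.542, 0.239] pointing down, gripper open.
Joint ranges: [-2.89, 2.89], [-0.75, 2.08], [0.22, 2.7], [-1.18, 4.32], [0.11, 2.71], [-2.7, 2.7]. Speed limits (rad/s): [2.57, 2.57, 3.14, 3.14, 3.14, 3.14].

INTERFACE

Orientations are given as a unit quaternion [w, x, y, z].
In Python, from rig import manip gives the robot as it stands.
- The arm moves only by the tool move_arm, never from a script. Its argument "deltas" is a list that holds one entry, the list of rows, each a list of 5 numbers: the shift along the tool's x, y, z normalised to -1 to 1, where 1 is 80 cm, then the turn about the tool's z normalised to -1 to 1, where 1 is 120 degrees, then the closure, from -1 (fully open) to 1 (shut). In form: [[[tx, ty, tz, twist, grip], ...]]. A call has 1 to 12 rows; each row is the pose to reach, as a shift and turn from the pose commanded when the call began, along the tool's axes at that moment; what a row does not reach only later rows make up. A row lasts 1/10 s, in which the tool goes at most 50 mm and 8.59 degrees, less where a joint would pass 70% of its speed; a pose out of reach is approached as far as the arm can. A call with a number of a shift or a turn outside -1 to 1 is refused whole. A call with a gripper value outside its range is refused whole. The fingers move at their own pace and stop on an object; "squeeze" is the grip in N (left out, the last holds). Time passes only in rows, so rows that repeat a pose let the fingers close. It gives the time, the measured TCP pose, the force, the opening and the grip force at its end, in the units of the state.
- manip.get_state(): the state, without advancing time (a new reading comes with each control period).
- manip.get_image(name): name is "scene" or "top" or "wrist"; returns the picture (420x560x3 uint8, red, green, blue); there is no depth.
- manip.camera_params(name): a dict with "fx", "fy", "cx", "cy" (pixels), "R" (3x3) and "t" (3): a world point X has camera coordinates R X + t; the wrist camera has in their place "tool_from_camera" (4x4, takes a point from camera to tool coordinates, whose origin is the TCP and whose axes are the flange's). Camera axes: x right, y down, z forward; pixel columns grow to the right and rows downward; lengths in m; the calibration is good to about 2 mm. A picture is of the moment at which its call begins: read the wrist's pose just before it. camera_params takes no time and is no camera call.
- manip.sign_off(): hands the job in; it is judged then, once.
The state is a dict: "clock": time; "qpos": joint angles; "qd": joint speeds; "effort": joint torques, N m; "position": TCP position; "ee_rot": TCP orientation; "contact_force": force on the tool from outside, world axes, zero at the start; "moment": the same for the moment, N m; "width": finger opening in m; "gripper_force": force on a finger pad.
Only numpy, scipy, OpenCV 4.12 (cv2) and the standard library are available. Lean on these libraries where they do the work, as an engineer would, in place of code of your own. Each camera call takes 0.05 s, during which the arm holds its last target. There are 200 camera calls.

TASK

On the bench are two trigger bar clamps: one has the square aluminium sample block lying loose between its jaws, the other a round puck. On the clamp with the square block, squeeze the trigger against its handle again and again until the moving jaw has pushed the block up against the fixed jaw and grips it tight, then press its release tab so that the moving jaw springs fully back and the block stays flush against the fixed jaw. Work the jaw only by trigger and tab, not by hand, and do not work the other clamp.

Things in the scene. Friction and masses are not known exactly. Their poses are not given: they have to be found in the camera images.
- squeeze (a point): Where to squeeze the clamp that holds the square block: centre between the outer faces of handle and trigger when squeezed, 120 mm above the bench. x: closing direction (to the fixed jaw), z up. Handle: fixed black post, 10 mm thick in x, 34 wide, top at 142 mm, its ribbed front face at x = +10 mm here. Roof of the housing below: 66 mm above the bench. Pinch handle and trigger together from above.
- trigger (a joint): Trigger of the same clamp: aluminium lever behind (-x of) the handle, 8 mm thick, 26 wide, as high; pivot 90 mm below squeeze. 0 rad at rest (rear face at x = -28 mm from squeeze), 0.19 fully squeezed (x = -11 mm, 21 mm over handle and trigger). 7-22 N. Each full squeeze moves the jaw on 8 mm and a ratchet keeps it; let it spring right back between. Four grip the block; more are harmless.
- release (a point): Pressing point on the release tab of the same clamp: top of the steel tab on the housing, 80 mm above the bench, 74 mm ahead (+x) of squeeze, same axes. The tab is 40 mm long in x, 30 mm wide, hinged 24 mm ahead of this point, rear edge raised. Press straight down about 5 mm (6 to 10 N, then it stops) with the trigger let go: the jaw springs back at once. The tab springs up when let go.
- block: The loose square sample block, bare aluminium, 40 mm long (x) by 44 mm wide (y) by 40 mm high, a dark round spot on its top, about 0.2 kg. Origin at the centre of its underside. It starts on the clamp's base plate between the jaws, 8 to 16 mm short of the fixed jaw and a little askew.
- stop_jaw: The fixed dark steel jaw at the front end of the same clamp, 60 mm wide and 50 mm high on the 12 mm base plate. Origin at the foot of the middle of its clamping face; +x points into the jaw, so a block flush against it has its origin at x = -20 mm here. Fixed to the clamp.
- jaw: The moving jaw of the same clamp: a black carrier on a steel bar with a sprung steel pad ahead of it. Origin at the foot of the carrier's front face; the pad's face is 22 mm ahead (+x), up to 10 mm less when pressed. Fully back its origin is at x = -90 mm in the frame of stop_jaw; gripping the block it stands at about -59 mm (or -51).
- spare_jaw: The moving jaw of the other clamp, which is alike but has a round aluminium puck (40 mm across, 30 mm high) between its jaws. Leave that clamp unworked.
Things that resemble listed ones, but are neither listed nor needed, are in the scene too. Leave any red look-alike of the block alone.

How it is judged:
By the outcome, as a careful person would: the job done as asked, in the order asked, and still so for the second after the job is handed in, with the robot touching nothing.
It also fails if it takes over 48 s, if anything falls off the work surface, if the arm or the gripper's body presses on something with over 40 N, if the wrist force passes 120 N, or if a joint passes its speed limit or range.

## Working session

There is one attempt and no reset: what is moved stays moved. The work goes in short steps, Python scripts to look and compute and a tool call to move; the robot and the scene stay as the last step left them, time stands still between calls to the robot, and variables do not carry over. Pictures are saved under pics/ and viewed, at most 10 in all, crops included, and the job is handed in when it is done.

Besides the shell and the picture viewer there is one more tool, called after "Request:" by a JSON object that holds its "api" and its "payload". move_arm: Moves the arm, as the interface text tells. Scaled input: -1 to 1 covers 80 cm each way for a shift and 120 degrees each way for a turn. Its arguments: {"type":"object","properties":{"deltas":{"type":"array","items":{"type":"array","items":{"type":"array","items":{"type":"number","minimum":-1,"maximum":1}}}},"squeeze":{"type":"number"}},"required":["deltas"]}

```bash
mkdir -p pics; python3 - <<'E'
from rig import manip
import cv2,numpy as np
s=manip.get_state();print(s['clock'],s['position'],s['ee_rot'],s['width'])
for n in("top","scene"):
    im=manip.get_image(n);cv2.imwrite(f"pics/{n}1.png",im[:,:,::-1])
    print(n,manip.camera_params(n))
print(manip.camera_params("wrist"))
E
```

```text
0.0 [0.19249968 0.54127115 0.23843404] [-2.64141869e-04  1.70073763e-01  9.85430901e-01 -8.85342878e-04] 0.08523762567801206
top {'fx': 430.30469212401727, 'fy': 430.30469212401727, 'cx': 282.3365505926748, 'cy': 204.9072986547135, 'R': array([[-0.02710828, -0.99949147,  0.01679094],
       [-0.98529771,  0.02388137, -0.16916888],
       [ 0.16868186, -0.02112995, -0.98544404]]), 't': array([-0.0613888 ,  0.6059455 ,  0.88815422])}
scene {'fx': 469.7656261616215, 'fy': 469.7656261616215, 'cx': 273.1154397453421, 'cy': 207.78278508038707, 'R': array([[-0.846227  ,  0.53250799, -0.01830597],
       [ 0.41430379,  0.63600389, -0.65103873],
       [-0.33504065, -0.55851078, -0.75882374]]), 't': array([ 0.54879408, -0.14276438,  1.08911655])}
{'fx': 315.77765971061444, 'fy': 315.77765971061444, 'cx': 280.7444604941715, 'cy': 205.07673973690137, 'tool_from_camera': array([[-3.84257520e-04, -9.53466991e-01, -3.01497179e-01,
         7.92388492e-02],
       [ 9.99999911e-01, -3.13416482e-04, -2.83336700e-04,
         5.38970260e-04],
       [ 1.75658006e-04, -3.01497261e-01,  9.53467027e-01,
        -1.35788574e-01],
       [ 0.00000000e+00,  0.00000000e+00,  0.00000000e+00,
         1.00000000e+00]])}
```

View pics/top1.png

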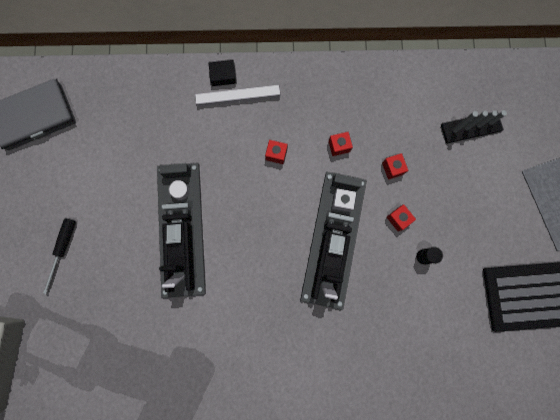

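View pics/scene1.png

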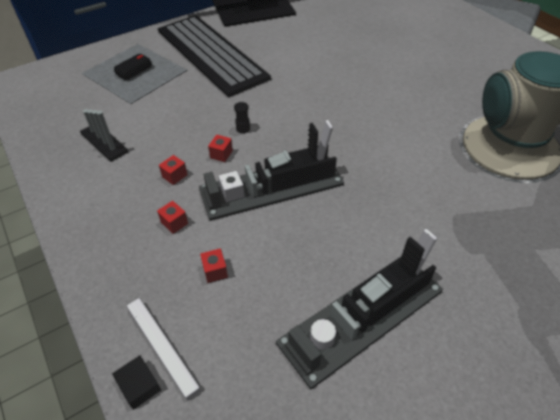

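The square-block clamp is the right one in the top view, with its block at about (345,199), and the near one to the keyboard in the scene view. The puck clamp is at about (178,190). I'll zoom in on the square-block clamp.

```bash
python3 - <<'E'
import cv2,numpy as np
a=cv2.imread("pics/top1.png")[168:318,292:377];b=cv2.imread("pics/scene1.png")[112:222,198:350]
a=cv2.resize(a,None,fx=4,fy=4,interpolation=2);b=cv2.resize(b,None,fx=3,fy=3,interpolation=2) if 0 else cv2.resize(b,(456,330),interpolation=2)
c=np.zeros((600,800,3),np.uint8);c[:600,:340]=a;c[:330,342:798]=b
c=cv2.convertScaleAbs(c,alpha=1.6)
cv2.imwrite("pics/c1.png",c)
E
```

```text
(no output)
```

View pics/c1.png

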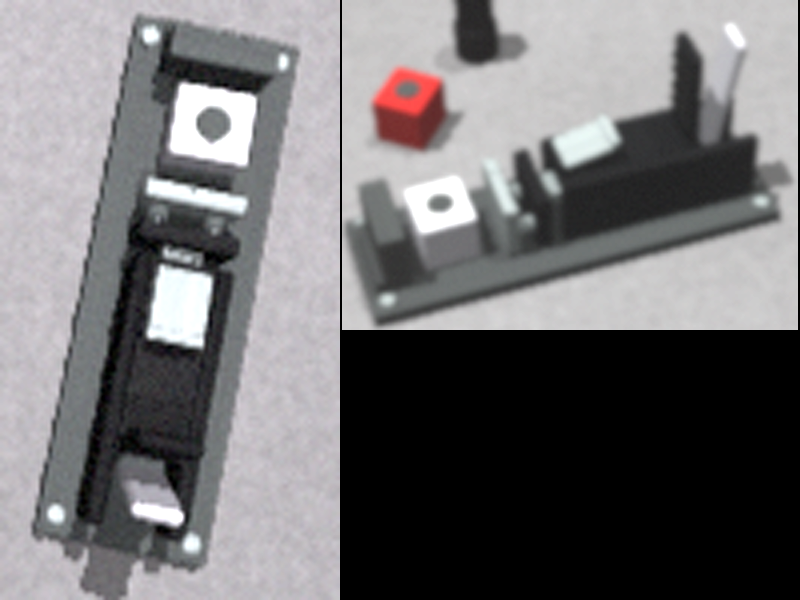

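The crop shows plate screws at crop px (150,34), (282,62), (55,514) and (191,543), the trigger top at about (157,517), the tab from y≈265 to 343, and the block centre at (212,125).

```bash
cat > h.py <<'E'
from rig import manip
import numpy as np
def back(name,uv,z):
    c=manip.camera_params(name);d=c['R'].T@[(uv[0]-c['cx'])/c['fx'],(uv[1]-c['cy'])/c['fy'],1];o=-c['R'].T@c['t']
    return o+d*(z-o[2])/d[2]
E
python3 - <<'E'
from h import *
T=lambda x,y:(x/4+292-.375,y/4+168-.375)
S=lambda x,y:((x-342)/3+198-.33,y/3+112-.33)
P=[back('top',T(*p),.013) for p in[(150,34),(282,62),(55,514),(191,543)]]
Q=[back('scene',S(*p),.013) for p in[(388,299),(762,201)]]
print(np.round(P,4),np.round(Q,4))
f=(P[0]+P[1])/2;r=(P[2]+P[3])/2
u=(f-r)[:2];L=np.linalg.norm(u);u/=L;v=np.array([-u[1],u[0]])
print('yaw',np.degrees(np.arctan2(u[1],u[0])),L,'yaw by cross',np.degrees(np.arctan2(*(P[0]-P[1])[[1,0]]))-90)
m=(f+r)[:2]/2
def loc(n,name,p,z):
    X=back(name,p,z);print(n,np.round(X,4),'along/lat mm from plate centre',np.round([(X[:2]-m)@u*1e3,(X[:2]-m)@v*1e3],1))
print('m',m)
loc('trig top T','top',T(157,517),.142)
loc('tab front','top',T(182,264),.078);loc('tab rear','top',T(176,340),.082)
loc('tab ctr','top',T(180,303),.081)
loc('block','top',T(212,125),.052)
loc('jaw top front edge','top',T(223,66),.062)
loc('jaw pad front top','top',T(200,182),.05)
loc('trig top S','scene',S(734,38),.142)
loc('handle top S','scene',S(687,42),.142)
loc('tab ctr S','scene',S(587,142),.081)
loc('block S','scene',S(440,203),.052)
E
```

```text
[[ 0.6756 -0.1876  0.013 ]
 [ 0.6573 -0.263   0.013 ]
 [ 0.4061 -0.1229  0.013 ]
 [ 0.3885 -0.1971  0.013 ]] [[ 0.6739 -0.1898  0.013 ]
 [ 0.4051 -0.1249  0.013 ]]
yaw -13.638671291904158 0.27697329653286035 yaw by cross -13.638574231389967
m [ 0.53190451 -0.19264815]
trig top T [ 0.4087 -0.1627  0.142 ] along/lat mm from plate centre [-126.8    0. ]
tab front [ 0.5356 -0.19    0.078 ] along/lat mm from plate centre [3.  3.4]
tab rear [ 0.4957 -0.1844  0.082 ] along/lat mm from plate centre [-37.1  -0.5]
tab ctr [ 0.515  -0.1875  0.081 ] along/lat mm from plate centre [-17.7   1. ]
block [ 0.6143 -0.2141  0.052 ] along/lat mm from plate centre [85.1 -1.4]
jaw top front edge [ 0.6451 -0.2201  0.062 ] along/lat mm from plate centre [116.5   0. ]
jaw pad front top [ 0.5832 -0.2062  0.05  ] along/lat mm from plate centre [53.  -1.1]
trig top S [ 0.4148 -0.1607  0.142 ] along/lat mm from plate centre [-121.3    3.4]
handle top S [ 0.4431 -0.1745  0.142 ] along/lat mm from plate centre [-90.6  -3.3]
tab ctr S [ 0.5155 -0.1848  0.081 ] along/lat mm from plate centre [-17.8   3.7]
block S [ 0.6157 -0.2151  0.052 ] along/lat mm from plate centre [86.7 -2.1]
```

```bash
cat >> h.py <<'E'
from scipy.spatial.transform import Rotation as Ro
M=np.array([.53190,-.19265]);YAW=np.radians(-13.64);U=np.array([np.cos(YAW),np.sin(YAW)]);V=np.array([-U[1],U[0]])
def state():
    s=manip.get_state();q=s['ee_rot'];return s,Ro.from_quat([q[1],q[2],q[3],q[0]]).as_matrix(),np.array(s['position'])
def go(al,lat,z):
    s,R,p=state();X=np.r_[M+U*al+V*lat,z];d=R.T@(X-p)/.8
    y=R.T@np.r_[U,0];a=np.degrees(np.arctan2(-y[0],y[1]));print('t',s['clock'],'norm',np.round(d,4),'twist',round(a/120,4),'F',np.round(s['contact_force'],1),'w',s['width'])
E
python3 -c "
from h import *
go(-.096,0,.238)"
```

```text
t 0.1 norm [-0.5878 -0.7346  0.0017] twist 0.7005 F [ 0.1 -0.1  1. ] w 0.0853486497462877
```

Request:
{"api": "move_arm", "payload": {"deltas": [[[-0.588,-0.735,0,0.7,-1],[-0.588,-0.735,0,0.7,-1],[-0.588,-0.735,0,0.7,-1],[-0.588,-0.735,0,0.7,-1],[-0.588,-0.735,0,0.7,-1],[-0.588,-0.735,0,0.7,-1],[-0.588,-0.735,0,0.7,-1],[-0.588,-0.735,0,0.7,-1],[-0.588,-0.735,0,0.7,-1],[-0.588,-0.735,0,0.7,-1],[-0.588,-0.735,0,0.7,-1],[-0.588,-0.735,0,0.7,-1]]]}}

```text
clock: 1.3
position: [0.3888, -0.0273, 0.2393]
ee_rot: [-0.0, 0.786, 0.618, 0.0]
contact_force: [0.5, 0.7, -1.0]
width: 0.0853
gripper_force: 0.0
```

```bash
python3 -c "
from h import *
go(-.096,0,.238);print(state()[0]['qpos'])"
```

```text
t 1.3 norm [-0.1587  0.1026  0.0016] twist 0.0001 F [ 0.5  0.7 -1. ] w 0.08534895863430651
[-2.49568774e-01 -1.00445870e-02  1.85123317e+00  5.34172460e-04
  1.30004115e+00 -1.19318279e-02]
```

Request:
{"api": "move_arm", "payload": {"deltas": [[[-0.159,0.103,0,0,-1],[-0.159,0.103,0,0,-1],[-0.159,0.103,0,0,-1],[-0.159,0.103,0,0,-1],[-0.159,0.103,0,0,-1],[-0.159,0.103,0,0,-1]]]}}

```text
clock: 1.9
position: [0.4383, -0.1672, 0.2388]
ee_rot: [-0.001, 0.786, 0.619, -0.0]
contact_force: [0.1, -0.2, -0.3]
width: 0.085
gripper_force: 0.0
```

```bash
python3 - <<'E'
from h import *
import cv2
go(-.096,0,.238)
s,R,p=state();im=manip.get_image("wrist")[:,:,::-1].copy()
c=manip.camera_params("wrist");T=c['tool_from_camera']
def pr(al,lat,z):
    X=np.r_[M+U*al+V*lat,z];t=R.T@(X-p);k=T[:3,:3].T@(t-T[:3,3]);return (c['fx']*k[0]/k[2]+c['cx'],c['fy']*k[1]/k[2]+c['cy'])
S=-.096
for pts in ([(S+.0,-.017,.142),(S+.010,-.017,.142),(S+.010,.017,.142),(S,.017,.142)],[(S-.032,-.013,.142),(S-.024,-.013,.142),(S-.024,.013,.142),(S-.032,.013,.142)],[(S+.058,-.015,.083),(S+.098,-.015,.078),(S+.098,.015,.078),(S+.058,.015,.083)]):
    cv2.polylines(im,[np.round(np.array([pr(*q) for q in pts])).astype(np.int32)],True,(0,255,0),1)
im=cv2.convertScaleAbs(im,alpha=1.6)
cv2.imwrite("pics/w1.png",im)
E
```

```text
t 1.9 norm [-0.0033  0.0012  0.001 ] twist 0.0006 F [ 0.1 -0.2 -0.3] w 0.08502109477374852
```

View pics/w1.png

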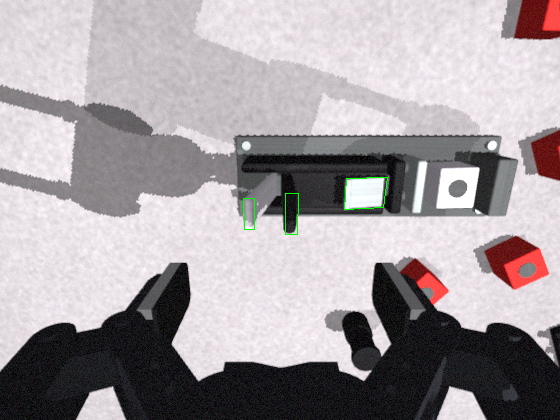

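The projected outlines fall on the trigger top (249,213), the handle top (291,213) and the tab (365,193), so the pose is confirmed. Descending.

Request:
{"api": "move_arm", "payload": {"deltas": [[[-0.003,0.001,0.06,0,-1],[-0.003,0.001,0.1,0,-1],[-0.003,0.001,0.14,0,-1],[-0.003,0.001,0.162,0,-1],[-0.003,0.001,0.162,0,-1],[-0.003,0.001,0.162,0,-1]]]}}

```text
clock: 2.55
position: [0.4394, -0.1698, 0.1103]
ee_rot: [0.0, 0.785, 0.619, 0.0]
contact_force: [-0.1, 0.2, -0.3]
width: 0.0856
gripper_force: 0.0
```

```bash
python3 -c "
from h import *
go(-.096,0,.109)"
```

```text
t 2.55 norm [-0.0005 -0.0009  0.0016] twist 0.0013 F [-0.1  0.2 -0.3] w 0.08560326649442232
```

Request:
{"api": "move_arm", "payload": {"deltas": [[[0,0,0,0,1],[0,0,0,0,1],[0,0,0,0,1],[0,0,0,0,1],[0,0,0,0,1],[0,0,0,0,1],[0,0,0,0,1],[0,0,0,0,1],[0,0,0,0,1],[0,0,0,0,1]]], "squeeze": 45}}

```text
clock: 3.55
position: [0.4386, -0.1699, 0.1106]
ee_rot: [-0.001, 0.786, 0.619, 0.0]
contact_force: [-3.0, 4.8, 7.7]
width: 0.0201
gripper_force: 52.5
```

```bash
python3 -c "
from h import *
go(-.096,0,.109)"
```

```text
t 3.55 norm [-0.0002  0.      0.002 ] twist 0.0005 F [-3.   4.8  7.7] w 0.020115671551029682
```

Request:
{"api": "move_arm", "payload": {"deltas": [[[0,0,0,0,-1],[0,0,0,0,-1],[0,0,0,0,-1],[0,0,0,0,-1],[0,0,0,0,-1],[0,0,0,0,-1],[0,0,0,0,-1],[0,0,0,0,-1]]]}}

```text
clock: 4.35
position: [0.4393, -0.1708, 0.1097]
ee_rot: [0.0, 0.786, 0.619, 0.0]
contact_force: [0.8, 0.7, -0.5]
width: 0.0852
gripper_force: 0.0
```

Request:
{"api": "move_arm", "payload": {"deltas": [[[0,0,0,0,1],[0,0,0,0,1],[0,0,0,0,1],[0,0,0,0,1],[0,0,0,0,1],[0,0,0,0,1],[0,0,0,0,1],[0,0,0,0,1],[0,0,0,0,1],[0,0,0,0,1]]]}}

```text
clock: 5.35
position: [0.4386, -0.1698, 0.1097]
ee_rot: [-0.001, 0.786, 0.619, 0.0]
contact_force: [-1.9, 5.2, 4.6]
width: 0.0198
gripper_force: 50.6
```

Request:
{"api": "move_arm", "payload": {"deltas": [[[0,0,0,0,-1],[0,0,0,0,-1],[0,0,0,0,-1],[0,0,0,0,-1],[0,0,0,0,-1],[0,0,0,0,-1],[0,0,0,0,-1],[0,0,0,0,-1]]]}}

```text
clock: 6.15
position: [0.4393, -0.1708, 0.1097]
ee_rot: [0.0, 0.786, 0.619, 0.0]
contact_force: [0.3, -0.3, -0.6]
width: 0.0854
gripper_force: 0.0
```

```bash
python3 - <<'E'
from h import *
import cv2
go(-.096,0,.109)
im=manip.get_image("top")[150:320,280:385,::-1]
cv2.imwrite("pics/t2.png",cv2.convertScaleAbs(cv2.resize(im,None,fx=3.5,fy=3.5,interpolation=2),alpha=1.6))
E
```

```text
t 6.15 norm [ 0.0008 -0.0011  0.0009] twist 0.0005 F [ 0.3 -0.3 -0.6] w 0.08540525688914438
```

View pics/t2.png

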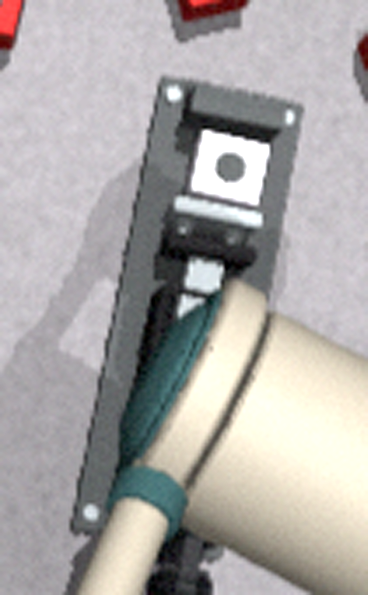

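The jaw has moved on: the pad, at about (220,205), now stands close to the block at (230,167). The ratchet is holding, so I'll squeeze three more times.

Request:
{"api": "move_arm", "payload": {"deltas": [[[0,0,0,0,1],[0,0,0,0,1],[0,0,0,0,1],[0,0,0,0,1],[0,0,0,0,1],[0,0,0,0,1],[0,0,0,0,1],[0,0,0,0,1],[0,0,0,0,1],[0,0,0,0,1]]]}}

```text
clock: 7.2
position: [0.4386, -0.1698, 0.1096]
ee_rot: [-0.001, 0.786, 0.619, 0.0]
contact_force: [-2.2, 4.5, 3.0]
width: 0.0201
gripper_force: 52.3
```

Request:
{"api": "move_arm", "payload": {"deltas": [[[0,0,0,0,-1],[0,0,0,0,-1],[0,0,0,0,-1],[0,0,0,0,-1],[0,0,0,0,-1],[0,0,0,0,-1],[0,0,0,0,-1],[0,0,0,0,-1]]]}}

```text
clock: 8.0
position: [0.4393, -0.1708, 0.1097]
ee_rot: [0.0, 0.786, 0.619, 0.0]
contact_force: [-0.9, -0.7, -0.6]
width: 0.0853
gripper_force: 0.0
```

Request:
{"api": "move_arm", "payload": {"deltas": [[[0,0,0,0,1],[0,0,0,0,1],[0,0,0,0,1],[0,0,0,0,1],[0,0,0,0,1],[0,0,0,0,1],[0,0,0,0,1],[0,0,0,0,1],[0,0,0,0,1],[0,0,0,0,1]]]}}

```text
clock: 9.0
position: [0.4386, -0.1698, 0.1096]
ee_rot: [-0.001, 0.786, 0.619, 0.0]
contact_force: [-1.4, 5.6, 4.3]
width: 0.0202
gripper_force: 52.3
```

Request:
{"api": "move_arm", "payload": {"deltas": [[[0,0,0,0,-1],[0,0,0,0,-1],[0,0,0,0,-1],[0,0,0,0,-1],[0,0,0,0,-1],[0,0,0,0,-1],[0,0,0,0,-1],[0,0,0,0,-1]]]}}

```text
clock: 9.8
position: [0.4393, -0.1708, 0.1097]
ee_rot: [0.0, 0.786, 0.619, 0.0]
contact_force: [0.8, 0.8, 0.3]
width: 0.0852
gripper_force: 0.0
```

Request:
{"api": "move_arm", "payload": {"deltas": [[[0,0,0,0,1],[0,0,0,0,1],[0,0,0,0,1],[0,0,0,0,1],[0,0,0,0,1],[0,0,0,0,1],[0,0,0,0,1],[0,0,0,0,1],[0,0,0,0,1],[0,0,0,0,1]]]}}

```text
clock: 10.8
position: [0.4387, -0.1698, 0.1096]
ee_rot: [-0.001, 0.786, 0.619, 0.0]
contact_force: [-1.5, 5.5, 4.7]
width: 0.0203
gripper_force: 50.5
```

Request:
{"api": "move_arm", "payload": {"deltas": [[[0,0,0,0,-1],[0,0,0,0,-1],[0,0,0,0,-1],[0,0,0,0,-1],[0,0,0,0,-1],[0,0,0,0,-1],[0,0,0,0,-1],[0,0,0,0,-1]]]}}

```text
clock: 11.6
position: [0.4395, -0.1709, 0.1098]
ee_rot: [0.0, 0.786, 0.619, 0.0]
contact_force: [0.5, 0.1, -0.3]
width: 0.0851
gripper_force: 0.0
```

```bash
python3 - <<'E'
from h import *
import cv2
go(-.022,0,.17)
im=manip.get_image("top")[150:320,280:385,::-1]
cv2.imwrite("pics/t3.png",cv2.convertScaleAbs(cv2.resize(im,None,fx=3.5,fy=3.5,interpolation=2),alpha=1.6))
E
```

```text
t 11.6 norm [ 0.0007  0.0912 -0.0752] twist 0.0005 F [ 0.5  0.1 -0.3] w 0.08513104011278716
```

View pics/t3.png

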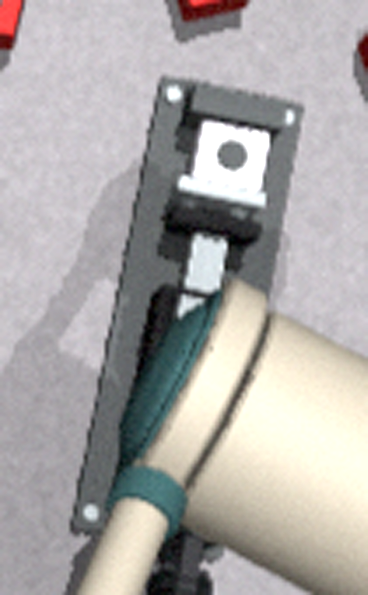

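The block sits square at about (232,153), close against the fixed jaw, with the pad compressed against it at about (222,192). Now I'll raise the arm, shut the fingers and move over the release tab.

Request:
{"api": "move_arm", "payload": {"deltas": [[[0,0,-0.05,0,-1],[0,0,-0.08,0,-1],[0,0,-0.08,0,-1],[0,0.05,-0.08,0,1],[0.001,0.091,-0.08,0,1],[0.001,0.091,-0.08,0,1],[0.001,0.091,-0.08,0,1],[0.001,0.091,-0.08,0,1],[0.001,0.091,-0.08,0,1],[0.001,0.091,-0.08,0,1],[0.001,0.091,-0.08,0,1],[0.001,0.091,-0.08,0,1]]]}}

```text
clock: 12.85
position: [0.51, -0.1871, 0.1739]
ee_rot: [0.0, 0.786, 0.618, 0.0]
contact_force: [1.1, 0.1, 0.3]
width: -0.0
gripper_force: 0.0
```

```bash
python3 - <<'E'
from h import *
go(-.022,0,.083)
for n,uv,z in(('block',(232,153),.052),('stop front top',(233,126),.062),('carrier top',(215,208),.05)):
    X=back('top',(280+uv[0]/3.5-.36,150+uv[1]/3.5-.36),z)[:2]-M;print(n,X@U,X@V)
E
```

```text
t 12.85 norm [-0.0003  0.0007  0.1136] twist 0.0004 F [1.1 0.1 0.3] w -4.268914110769288e-05
block 0.09790577542404923 -0.001902761791702999
stop front top 0.11261869610174557 0.0018840298466567642
carrier top 0.06158119517995752 0.0017917163646445952
```

Request:
{"api": "move_arm", "payload": {"deltas": [[[0,0,0.05,0,1],[0,0,0.09,0,1],[0,0,0.1,0,1],[0,0,0.104,0,1],[0,0,0.106,0,1],[0,0,0.108,0,1],[0,0,0.11,0,1],[0,0,0.11,0,1]]]}}

```text
clock: 13.65
position: [0.5111, -0.1876, 0.0869]
ee_rot: [0.001, 0.786, 0.619, 0.001]
contact_force: [-0.5, 0.3, 2.6]
width: 0.0002
gripper_force: 1.3
```

Request:
{"api": "move_arm", "payload": {"deltas": [[[0,0,0.0015,0,1],[0,0,0.003,0,1],[0,0,0.004,0,1],[0,0,0.004,0,1]]]}}

```text
clock: 14.05
position: [0.5106, -0.1874, 0.083]
ee_rot: [0.001, 0.786, 0.619, 0.0]
contact_force: [-0.5, -0.9, 6.0]
width: 0.0004
gripper_force: 2.8
```

Request:
{"api": "move_arm", "payload": {"deltas": [[[0,0,0.001,0,1],[0,0,0.0025,0,1],[0,0,0.003,0,1],[0,0,0.003,0,1]]]}}

```text
clock: 14.45
position: [0.5107, -0.1875, 0.0828]
ee_rot: [0.001, 0.786, 0.619, 0.0]
contact_force: [-4.3, 1.7, 19.2]
width: -0.0004
gripper_force: 9.7
```

The tab is at its stop (19 N). I'll lift off and check.

Request:
{"api": "move_arm", "payload": {"deltas": [[[0,0,-0.01,0,1],[0,0,-0.06,0,1],[0,0,-0.12,0,1],[0,0,-0.18,0,1],[-0.05,-0.05,-0.2,0,1],[-0.1,-0.1,-0.2,0,1],[-0.15,-0.15,-0.2,0,1],[-0.2,-0.2,-0.2,0,1],[-0.2,-0.2,-0.2,0,1],[-0.2,-0.2,-0.2,0,1],[-0.2,-0.2,-0.2,0,1]]]}}

```text
clock: 15.55
position: [0.3169, -0.305, 0.2398]
ee_rot: [-0.0, 0.786, 0.618, 0.001]
contact_force: [-0.3, -0.4, -0.3]
width: -0.0005
gripper_force: 0.0
```

```bash
python3 - <<'E'
from h import *
import cv2
t=manip.get_image("top")[:,:,::-1];s=manip.get_image("scene")[:,:,::-1]
a=cv2.resize(t[160:320,285:385],None,fx=3.5,fy=3.5,interpolation=2);b=cv2.resize(s[112:222,198:350],(440,318),interpolation=2)
c=np.zeros((560,792,3),np.uint8);c[:,:350]=a;c[:318,352:]=b
cv2.imwrite("pics/f.png",cv2.convertScaleAbs(c,alpha=1.6))
E
```

```text
(no output)
```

View pics/f.png

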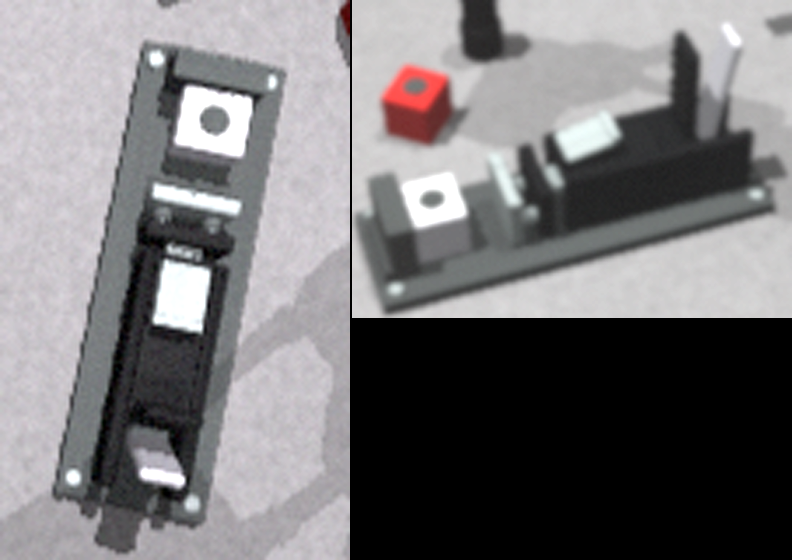

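The jaw is fully back, with its pad at about (197,198). The block, at about (213,120), is flush against the fixed jaw, and the tab has sprung up. Handing in.

```bash
python3 -c "
from rig import manip
print(manip.sign_off())"
```

```text
the job is handed in; nothing more can be done
None
```

I squeezed the trigger five times to grip the square block, then pressed the release tab: in the final pictures the jaw is fully back and the block looks flush against the fixed jaw. The other clamp was not touched, and the job was handed in at about 16 s; no verdict came back.

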